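# Lock the print head's tilt shaft

## Robot

A 6-joint arm with a two-finger parallel gripper is mounted at the origin on the work surface. World frame = base frame: x ahead of the robot, y to its left, z up, the work surface at z = 0. Lengths are in m, angles in degrees, forces in N, time in s.
With the tool pointing down it reaches from about 0.35 to 1 m from the base axis. Payload 7.1 kg.
Tool frame: the origin (TCP) lies midway between the tips of the shut fingers; the grasp point (between the pads) lies 19 mm behind it (pinch_z is the distance from the TCP to the grasp point, in m); z points along the fingers, y is the line along which they close (so a half turn about z gives the same grasp; the last joint's range is limited). The gripper opens to 85 mm and grips with 20 to 120 N. Pads are 22 mm wide; open, the fingers measure 114 mm over their backs; the gripper's body (76 mm by 85 mm) begins 54 mm behind the grasp point. The pads swing forward as they close: fully open they stand 13 mm farther back than shut.
Start: joints at [62.682, 24.242, 93.386, -0, 62.372, -1.089], TCP at [0.276, 0.561, 0.231] pointing down, gripper open.
Joint ranges: [-172.04, 172.04], [-51.8, 120.97], [4.93, 147.93], [-75.15, 255.16], [6.16, 154.13], [-145.62, 145.62]. Speed limits (degrees/s): [136.94, 136.94, 172.46, 180, 180, 180].

## Interface

Orientations are given as [roll, pitch, yaw] about the fixed x, y, z axes, in that order (R = Rz(yaw) Ry(pitch) Rx(roll)).
In Python, from plant import observe, capture, camera_params, sign_off, pinch_z gives the robot as it stands.
- The arm moves only by the shell command python3 -m handwheel 'ROWS' [OPENING] [FORCE]. ROWS is JSON, a list of rows, each a list of 4 numbers: the shift along the tool's x, y, z in mm, then the turn about the tool's z in rad. In form: [[x, y, z, turn], ...]. A call has 1 to 10 rows; each row is the pose to reach, as a shift and turn from the pose commanded when the call began, along the tool's axes at that moment; what a row does not reach only later rows make up. A row lasts 1/12 s, in which the tool goes at most 41.7 mm and 7.16 degrees, less where a joint would pass 70% of its speed; a pose out of reach is approached as far as the arm can. A call with a gripper value outside its range is refused whole. OPENING is the gripper command: -1 is fully open, 1 is shut, values between are in proportion, set as the call begins (- or left out, the last holds). The fingers move at their own pace and stop on an object; FORCE is the grip in N (left out, the last holds). Time passes only in rows, so rows that repeat a pose let the fingers close. It gives the time, the measured TCP pose, the force, the opening and the grip force at its end, in the units of the state.
- observe(): the state, without advancing time (a new reading comes with each control period).
- capture(name): name is "scene" or "top" or "wrist"; returns (picture, depth): 420x560x3 uint8, blue, green, red; 420x560 float32, m along the optical axis (not along the pixel's ray), 0 where there is no reading.
- camera_params(name): a dict with "camera_matrix" (3x3 intrinsics, pixels), "cam_to_world" (4x4, takes a point from camera to world coordinates); the wrist camera has in their place "mount" (4x4, takes a point from camera to tool coordinates, whose origin is the TCP and whose axes are the flange's). Camera axes: x right, y down, z forward; pixel columns grow to the right and rows downward; lengths in m; the calibration is good to about 2 mm. A picture is of the moment at which its call begins: read the wrist's pose just before it. camera_params takes no time and is no camera call.
- sign_off(): hands the job in; it is judged then, once.
The state is a dict: "time_s": time; "joints": joint angles; "qvel": joint speeds; "tau": joint torques, N m; "ee_pos": TCP position; "tcp_rot": TCP orientation; "contact_force": force on the tool from outside, world axes, zero at the start; "torque": the same for the moment, N m; "opening": opening from 0.0 (shut) to 1.0 (fully open); "gripper_force": force on a finger pad.
Only numpy, scipy, OpenCV 4.12 (cv2) and the standard library are available. Lean on these libraries where they do the work, as an engineer would, in place of code of your own. Each camera call takes 0.05 s, during which the arm holds its last target. There are 200 camera calls.

## Task

Lock the tilt shaft of the blue print-head bracket with the long orange-knobbed pin: stand the pin in the hole on top of the bracket, turn the black handwheel slowly by feel until the hidden cross-hole comes under it and the pin drops in, then push the pin fully home. Finish by swinging the yellow keeper all the way over the pin's collar (it must be out of the way before the pin can seat), and leave the short pins and everything else on the bench where they are.

Things in the scene. Friction and masses are not known exactly. Their poses are not given: they have to be found in the camera images.
- bracket: fixed blue block 90 (x) x 80 (y) x 112 mm high, bare metal top, on a blue channel arm 70 wide, 60 high, that runs 285 mm back along its +x (two fixed black knobs on it, 104 high, not used). Origin: centre of the block's underside; z up. Inside, a 36 mm steel shaft lies along y, 68 mm above the table, with a 15.5 mm cross-hole right through it that cannot be seen from outside
- bore (a point): mouth of the 13.5 mm vertical hole in the centre of the bracket's flat top (112 mm above the table), axes as the bracket. It leads down onto the shaft: until the cross-hole is under it, the pin stands on the shaft, tip 26 mm below the mouth, collar 50 mm above the top. Home: collar flat on the top, tip 76 mm below the mouth
- shaft_mid (a point): middle of the shaft, 44 mm below the bore's mouth. When the cross-hole comes under the standing pin, the pin falls in by its own weight, some 25 to 45 mm, and stops the shaft from turning on. A spring catch below the shaft holds it about 8 mm short of home (more if the holes are not quite in line); a downward push of about 10 to 20 N takes it home
- axle (a point): centre of the handwheel, 68 mm above the table, 88 mm from the bore along the bracket's +y; axes as the bracket, the wheel's axis is y. Black upright disc, 110 diameter, 14 thick, fixed to the shaft; nothing on it shows where the cross-hole is. It turns both ways without stops against light friction (0.06 N m) and stays where left; led faster than about 20 degrees a second, the hole may pass before the pin drops
- wheel_top (a point): highest point of the wheel's rim, 123 mm above the table (fixed to the bracket; does not turn). Here the rim can be pinched across its 14 mm from above (41 mm free between wheel and block) and led round. At the start the cross-hole is 20 to 97 degrees away if this top is moved towards the bracket's -x (the robot's side); the other way, the rest of 180 degrees
- keeper (a joint): angle (rad) of the yellow keeper, a flat bar 10 mm wide lying 6 to 11 mm above the bracket's top. 0: swung fully over, at its stop, bar along the bracket's x, over the edge of a seated pin's collar, 2.5 mm clear of its knob. It grows to 1.9 as the free end swings out to the bracket's -y; above 0.6 it is clear of the collar. Starts at 0 to 1.5; stays where left (0.05 N m friction)
- keeper_peg (a point): middle of the upright round yellow grip peg at the keeper's free end, 12 mm diameter, 11 to 41 mm above the bracket's top (this point is 26 mm above it), 70 mm from the keeper's vertical pivot, which lies at x +34, y -16.5 mm from the bore in bracket axes
- pin: long steel pin, 109 mm in all: shank 76 mm long, 12 diameter, its lowest 4 mm a cone (tip 5.6 wide); steel collar 42 diameter, 76 to 81 mm above the tip; ORANGE round grip knob 18 diameter, 81 to 109 mm above the tip. About 130 g. Origin: the tip; z runs up to the knob. Starts upright in one of the rack's three holes, tip 5 mm above the table
- rack: fixed wooden rack block 60 (x) x 175 (y) x 45 mm with three 13.5 mm holes, 40 deep, in a row along its y at -55, 0 and 55 mm. Origin: centre of its underside; z up
- short_pin_a: a similar pin, too short (52 mm shank), GREEN knob, origin at its tip; in another hole of the rack; to be left there
- short_pin_b: a similar pin, too short (60 mm shank), BLUE knob, origin at its tip; in another hole of the rack; to be left there
- spray_can: bystander: upright spray can with a green label, 66 diameter, 190 high, origin at the centre of its base
- ink_jar: bystander: ink jar with a red cap, 72 diameter, 80 high, origin at the centre of its base
- tape_roll: bystander: flat roll of paper tape, 90 diameter, 24 high, origin at the centre of its underside
- squeegee: bystander: squeegee with a wooden grip lying flat, 260 x 60 x 26 mm, long side along its x, origin under the grip
- screwdriver: bystander: screwdriver lying along its x, 200 long, 26 high, origin under its middle
- wrench: bystander: wrench lying along its x, 180 long, 8 high, origin under its middle
Not all that is in view belongs to the job. Leave any turquoise look-alike of the pin alone.

How it is judged:
By the outcome, as a careful person would: the job done as asked, in the order asked, and still so for the second after the job is handed in, with the robot touching nothing.
It also fails if it takes over 72 s, if anything falls off the work surface, if the arm or the gripper's body presses on something with over 40 N, if the wrist force passes 120 N, or if a joint passes its speed limit or range.

## Working session

There is one attempt and no reset: what is moved stays moved. The work goes in short steps, Python scripts to look and compute and a shell command to move; the robot and the scene stay as the last step left them, time stands still between calls to the robot, and variables do not carry over. Pictures are saved under pics/ and viewed, at most 10 in all, crops included, and the job is handed in when it is done.

```bash
ls; mkdir -p pics; cat > h.py <<'E'
import numpy as np, cv2
from scipy.spatial.transform import Rotation as R
from plant import observe, capture, camera_params, sign_off, pinch_z
def look(name):
    s=observe(); im,d=capture(name); p=camera_params(name); K=np.array(p["camera_matrix"])
    if name=="wrist":
        T=np.eye(4);T[:3,:3]=R.from_euler('xyz',s["tcp_rot"],degrees=True).as_matrix();T[:3,3]=s["ee_pos"]
        M=T@np.array(p["mount"])
    else: M=np.array(p["cam_to_world"])
    return im,d,K,M
def ray(K,M,u,v,z):
    r=M[:3,:3]@np.linalg.inv(K)@np.array([u,v,1.]); o=M[:3,3]
    return o+r*(z-o[2])/r[2]
def cloud(d,K,M):
    v,u=np.mgrid[:d.shape[0],:d.shape[1]]
    P=np.stack([(u-K[0,2])/K[0,0]*d,(v-K[1,2])/K[1,1]*d,d],-1)
    return P@M[:3,:3].T+M[:3,3]
E
python3 - <<'E'
from h import *
print(observe(),pinch_z)
for n in ("scene","top"):
    im,d,K,M=look(n); cv2.imwrite(f"pics/{n}.png",im); np.savez(f"{n}.npz",im=im,d=d,K=K,M=M); print(K,M.round(3))
print(camera_params("wrist"))
E
```

```text
pics
{'time_s': 0.0, 'joints': array([ 6.26796869e+01,  2.42847031e+01,  9.34313230e+01,  1.22053749e-03,
        6.23711970e+01, -1.09115175e+00]), 'qvel': array([-0.12310889,  0.0378263 , -0.01158516,  0.01700977,  0.08443029,
       -0.04164337]), 'tau': array([-3.36322621e-03, -5.57360137e+01, -2.81748265e+01, -2.61882115e-04,
        7.31950349e-03, -1.14311752e-05]), 'ee_pos': array([0.27597611, 0.56016943, 0.23054347]), 'tcp_rot': array([-1.79912813e+02, -2.74129406e-03,  1.53770270e+02]), 'contact_force': array([ 0.28133692, -0.68589865, -0.36370754]), 'torque': array([-0.03348731, -0.03988928, -0.00999885]), 'gripper_force': 0.0, 'opening': 1.0049868024543123} 0.0187
[[432.23828563   0.         276.76944493]
 [  0.         432.23828563 212.24938086]
 [  0.           0.           1.        ]] [[ 0.598  0.605 -0.526  1.02 ]
 [ 0.802 -0.44   0.405 -0.441]
 [ 0.013 -0.663 -0.748  0.848]
 [ 0.     0.     0.     1.   ]]
[[388.65557459   0.         274.10545159]
 [  0.         388.65557459 201.25138724]
 [  0.           0.           1.        ]] [[-0.03  -0.99   0.134  0.383]
 [-0.999  0.032  0.008 -0.023]
 [-0.012 -0.134 -0.991  1.15 ]
 [ 0.     0.     0.     1.   ]]
{'camera_matrix': array([[318.40216562,   0.        , 282.26981297],
       [  0.        , 318.40216562, 203.45250282],
       [  0.        ,   0.        ,   1.        ]]), 'mount': array([[ 6.58403394e-04, -9.50878646e-01, -3.09563187e-01,
         7.88477375e-02],
       [ 9.99999744e-01,  5.39869619e-04,  4.68572298e-04,
        -5.57392123e-04],
       [-2.78431633e-04, -3.09563417e-01,  9.50878759e-01,
        -1.43956886e-01],
       [ 0.00000000e+00,  0.00000000e+00,  0.00000000e+00,
         1.00000000e+00]])}
```

View pics/top.png

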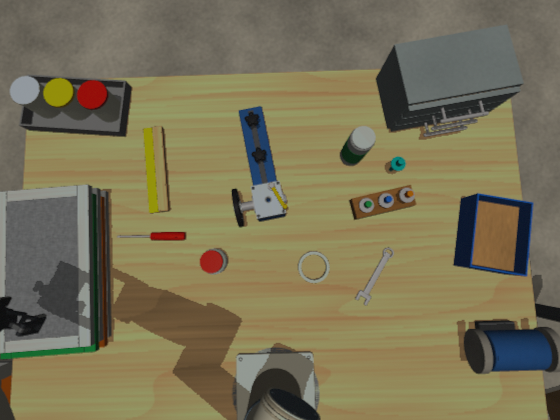

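View pics/scene.png

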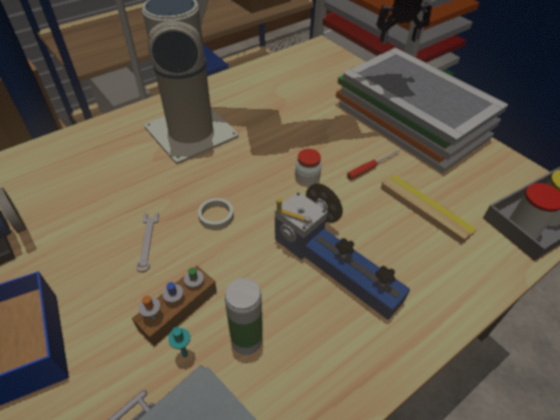

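The top view shows the bracket at about (268,200) with its wheel to the left at (238,207). The yellow keeper is at (279,195), and the rack holds the orange knob at (406,195), blue at (386,200) and green at (367,204). The turquoise decoy is at (397,164). The scene view agrees.

```bash
cat > m.py <<'E'
from h import *
def blob(im,lo,hi,box=None,n=20):
    m=cv2.inRange(cv2.cvtColor(im,cv2.COLOR_BGR2HSV),lo,hi)
    if box: k=np.zeros_like(m);k[box[1]:box[3],box[0]:box[2]]=1;m=m*k
    c,l,s,ce=cv2.connectedComponentsWithStats(m)
    o=[(s[i,4],ce[i]) for i in range(1,c) if s[i,4]>=n]
    return sorted(o,key=lambda a:-a[0]),m
E
python3 - <<'E'
from m import *
for n in("top","scene"):
    f=np.load(n+".npz");im,d,K,M=[f[k] for k in("im","d","K","M")]
    P=cloud(d,K,M)
    bx={"top":(340,170,430,230),"scene":(120,250,220,340)}[n]
    for name,lo,hi in(("orange",(5,130,120),(16,255,255)),("blue",(105,120,80),(125,255,255)),("green",(50,90,50),(80,255,255))):
        b,m=blob(im,lo,hi,bx,8)
        for a,c in b[:2]: 
            print(n,name,a,c.round(1),"d",P[int(c[1]),int(c[0])].round(3),"ray.114",ray(K,M,*c,.114).round(4))
    bx={"top":(225,170,300,230),"scene":(260,180,340,250)}[n]
    b,m=blob(im,(18,120,80),(35,255,255),bx)
    for a,c in b:
        q=P[(m>0)]; print(n,"yellow",a,c,"maxz",q[:,2].max(),q[q[:,2]>.14].mean(0),q[q[:,2]<.126].mean(0))
    k=np.zeros(d.shape,bool);k[bx[1]:bx[3],bx[0]:bx[2]]=1
    t=k&(abs(P[...,2]-.112)<.006)
    hsv=cv2.cvtColor(im,cv2.COLOR_BGR2HSV); t&=(hsv[...,1]<70)&(hsv[...,2]>60)
    v,u=np.nonzero(t); r=cv2.minAreaRect(np.c_[u,v].astype(np.float32)); print(n,"toprect",r,[ray(K,M,*c,.112).round(4) for c in cv2.boxPoints(r)],ray(K,M,*r[0],.112), P[t][:,2].mean())
    w=k&(hsv[...,2]<50)&(P[...,2]>.06); q=P[w]; print("wheel",q.min(0),q.max(0),len(q),np.polyfit(q[:,0],q[:,1],1))
    cv2.imwrite(f"pics/z{n}.png",cv2.resize(im[bx[1]:bx[3],bx[0]:bx[2]],None,fx=8,fy=8,interpolation=cv2.INTER_CUBIC))
E
```

```text
top orange 9 [410.2 191.7] d [ 0.54  -0.381  0.111] ray.114 [ 0.5377 -0.3808  0.114 ]
top blue 31 [388.4 198.5] d [ 0.525 -0.325  0.096] ray.114 [ 0.5209 -0.3211  0.114 ]
top green 34 [367.8 203.6] d [ 0.514 -0.27   0.086] ray.114 [ 0.5089 -0.2652  0.114 ]
top yellow 87 [279.74712644 198.68965517] maxz 1.150291290742301 [ 0.49784807 -0.04155739  0.20507366] [ 0.53437648 -0.02620691  0.11768182]
top toprect ((260.673095703125, 200.86537170410156), (33.33973693847656, 44.51836013793945), 78.69007110595703) [array([0.5609, 0.0891, 0.112 ]), array([ 0.5811, -0.0299,  0.112 ]), array([ 0.4913, -0.0446,  0.112 ]), array([0.4715, 0.0731, 0.112 ])] [0.52593938 0.02194849 0.112     ] 0.11141078073351567
wheel [ 0.46231194 -0.0401974   0.06048128] [0.56466077 0.1013712  0.12627463] 257 [ 0.51785608 -0.19054603]
scene orange 52 [145.9 298.8] d [ 0.533 -0.381  0.115] ray.114 [ 0.5349 -0.3799  0.114 ]
scene blue 36 [170.5 286. ] d [ 0.528 -0.327  0.1  ] ray.114 [ 0.5371 -0.3287  0.114 ]
scene green 35 [191.9 271.2] d [ 0.515 -0.274  0.092] ray.114 [ 0.5314 -0.2779  0.114 ]
scene yellow 84 [290.76190476 213.92857143] maxz 0.15594810948801585 [ 0.50824139 -0.04227382  0.15342808] [ 0.53637306 -0.0264891   0.12426663]
scene yellow 22 [278.72727273 200.95454545] maxz 0.15594810948801585 [ 0.50824139 -0.04227382  0.15342808] [ 0.53637306 -0.0264891   0.12426663]
scene toprect ((303.2476501464844, 209.76971435546875), (36.114471435546875, 47.17909622192383), 51.8427734375) [array([ 0.4937, -0.0453,  0.112 ]), array([0.4702, 0.0843, 0.112 ]), array([0.572 , 0.0663, 0.112 ]), array([ 0.5883, -0.0552,  0.112 ])] [0.53275929 0.01037894 0.112     ] 0.11319153455320273
wheel [ 0.47111112 -0.44093641  0.06002235] [1.02032157 0.09782268 0.84768693] 650 [-0.79650232  0.48632226]
```

View pics/ztop.png

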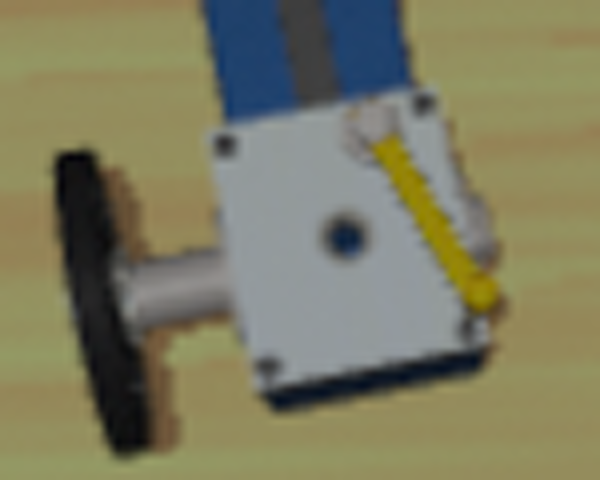

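The zoom shows the bore at zoom (345,237), which is top pixel (268,199.5). The four corner bolts are visible, and the keeper runs from its pivot (370,130) to the peg (483,290), roughly 0.4 rad. That isn't clear of the collar yet.

```bash
cat >> h.py <<'E'
def go(x,y,z,yaw=None):
    s=observe(); Rm=R.from_euler('xyz',s["tcp_rot"],degrees=True).as_matrix()
    v=Rm.T@(np.array([x,y,z])-s["ee_pos"])*1000
    t=0 if yaw is None else -np.radians((yaw-s["tcp_rot"][2]+180)%360-180)
    print("ROW",v.round(1),"turn",round(t,3),"dist",np.linalg.norm(v).round(1))
E
python3 - <<'E'
from h import *
f=np.load("top.npz");K,M=f["K"],f["M"]
g=lambda x,y,z=.112:ray(K,M,225+(x+.5)/8-.5,170+(y+.5)/8-.5,z)
a,b,c,d=[g(*p) for p in((225,145),(425,102),(268,365),(470,330))]
print(a,b,c,d)
for v in(a-c,b-d): print("yaw",np.degrees(np.arctan2(v[1],v[0])))
for v in(a-b,c-d): print("yaw",np.degrees(np.arctan2(-v[0],v[1])))
print("bore",g(345,237),"peg",g(483,290,.153),"pivot",g(370,130,.12))
go(.50,-.02,.26,190)
E
```

```text
[0.56267098 0.04266505 0.112     ] [ 0.57525018 -0.02552863  0.112     ] [0.48737678 0.02995569 0.112     ] [ 0.49703097 -0.03817102  0.112     ]
yaw 9.580985275366253
yaw 9.181187142286026
yaw 10.451463176413638
yaw 8.065637382128038
bore [0.52990033 0.00290304 0.112     ] peg [ 0.50539049 -0.04219149  0.153     ] pivot [ 0.56481562 -0.00672163  0.12      ]
ROW [-457.4 -421.5  -28.8] turn -0.632 dist 622.7
```

```bash
P='[-457,-421,-29,-0.632]'; python3 -m handwheel '[[-457,-421,-29,-0.632],[-457,-421,-29,-0.632],[-457,-421,-29,-0.632],[-457,-421,-29,-0.632],[-457,-421,-29,-0.632],[-457,-421,-29,-0.632],[-457,-421,-29,-0.632],[-457,-421,-29,-0.632],[-457,-421,-29,-0.632],[-457,-421,-29,-0.632]]' 1 30; python3 - <<'E'
from h import *
go(.50,-.02,.26,189.3)
E
```

```text
time_s: 0.93
ee_pos: [0.4243, 0.1757, 0.2505]
tcp_rot: [-180.0, -0.0, -170.0]
contact_force: [0.4, 0.8, 0.5]
opening: -0.004
gripper_force: 0.0
ROW [ -40.6 -205.8   -9.5] turn 0.012 dist 210.0
```

```bash
python3 -m handwheel '[[-41,-206,-9.5,0.012],[-41,-206,-9.5,0.012],[-41,-206,-9.5,0.012],[-41,-206,-9.5,0.012],[-41,-206,-9.5,0.012],[-41,-206,-9.5,0.012],[-41,-206,-9.5,0.012],[-41,-206,-9.5,0.012]]'; python3 - <<'E'
from m import *
im,d,K,M=look("wrist"); np.savez("w1.npz",im=im,d=d,K=K,M=M); cv2.imwrite("pics/w1.png",im)
P=cloud(d,K,M)
b,m=blob(im,(18,120,60),(35,255,255),None,40)
for a,c in b: print(a,c)
q=P[m>0]; q=q[(q[:,2]>.1)&(q[:,2]<.17)]
print("peg",q[q[:,2]>.148].mean(0),q[:,2].max(),"bar",q[q[:,2]<.126].mean(0))
E
```

```text
time_s: 1.6
ee_pos: [0.4997, -0.0182, 0.2595]
tcp_rot: [180.0, -0.1, -170.8]
contact_force: [-0.0, 0.2, -0.7]
opening: 0.002
gripper_force: 0.0
2538 [528.80417652 298.73680063]
730 [264.26849315 217.45753425]
peg [ 0.5059317  -0.04120712  0.15358649] 0.1558075665250205 bar [ 0.53605894 -0.02495119  0.12435796]
```

View pics/w1.png

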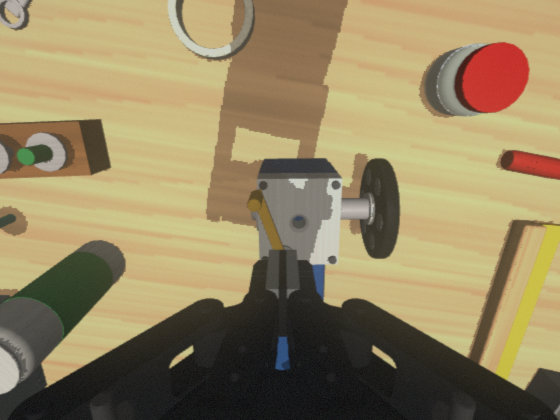

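The wrist view shows the bore at (299,222), the peg top at about (255,202), the wheel on the right, and the rack at the left.

```bash
python3 - <<'E'
from m import *
f=np.load("w1.npz");im,K,M=f["im"],f["K"],f["M"]
g=cv2.cvtColor(im,cv2.COLOR_BGR2GRAY); s=g[210:235,286:312]; _,t=cv2.threshold(s,0,255,cv2.THRESH_BINARY_INV|cv2.THRESH_OTSU)
c=cv2.connectedComponentsWithStats(t); i=1+np.argmax(c[2][1:,4]); u,v=c[3][i]+[286,210]; print(u,v,c[2][i])
print("bore",ray(K,M,u,v,.112), [ray(K,M,*p,.112).round(4) for p in((263,184),(338,184),(333,260))])
P=cloud(f["d"],K,M); w=(g<45)&(P[...,2]>.03)&(P[...,2]<.13)&(np.mgrid[:420,:560][1]>355)&(np.mgrid[:420,:560][0]<262)
q=P[w]; a=np.polyfit(q[:,0],q[:,1],1); print("wheel",q.mean(0),q.max(0),q.min(0),"yaw",np.degrees(np.arctan(a[0])))
b=np.array([.530,.003]);th=np.radians(9.3)
A=np.array([[np.cos(th),-np.sin(th)],[np.sin(th),np.cos(th)]])
print("wheel in bracket",(A.T@(q[:,:2]-b).T).mean(1), np.percentile((A.T@(q[:,:2]-b).T)[1],[2,98]))
t=b+A@np.array([-.032,-.010]); go(*t,.131,189.3)
E
```

```text
298.5766871165644 221.6319018404908 [  5   5  15  14 163]
bore [0.53104825 0.00256381 0.112     ] [array([ 0.499 , -0.0373,  0.112 ]), array([0.4876, 0.0326, 0.112 ]), array([0.5667, 0.0447, 0.112 ])]
wheel [0.36374066 0.13487845 0.07374337] [0.38147516 0.14260396 0.0780873 ] [0.34733033 0.13187562 0.06907861] yaw -12.3812827354737
wheel in bracket [-0.14276192  0.15701314] [0.15333003 0.16659686]
ROW [ -1.5   5.2 128.6] turn 0.0 dist 128.7
```

```bash
python3 -m handwheel '[[-1.5,6,128.5,0],[-1.5,6,128.5,0],[-1.5,6,128.5,0],[-1.5,6,128.5,0],[-1.5,6,128.5,0],[-1.5,6,128.5,0]]'; python3 -m handwheel '[[0,-5,0,0],[-1,-10,0,0],[-3,-16,0,0],[-6,-22,0,0],[-10,-28,0,0],[-14,-33,0,0],[-19,-38,0,0],[-24,-42,0,0],[-29,-46,0,0],[-29,-46,0,0]]';  python3 -m handwheel '[[0,8,0,0],[0,14,-50,0],[0,14,-90,0],[0,14,-129,0],[0,14,-129,0]]'; python3 - <<'E'
from m import *
im,d,K,M=look("wrist"); P=cloud(d,K,M)
b,m=blob(im,(18,120,60),(35,255,255),(100,100,380,300),40)
q=P[m>0]; q=q[(q[:,2]>.1)&(q[:,2]<.17)]
p=q[q[:,2]>.148].mean(0); piv=np.array([.5305,.0027])+R.from_euler('z',9.3,degrees=True).as_matrix()[:2,:2]@[.034,-.0165]
v=piv-p[:2];print(p,"keeper",np.arctan2(v[1],v[0])-np.radians(9.3))
go(.537,-.381,.26,189.3)
E
```

```text
time_s: 2.15
ee_pos: [0.5015, -0.0111, 0.1328]
tcp_rot: [-180.0, 0.0, -170.6]
contact_force: [0.7, -0.3, 0.4]
opening: -0.002
gripper_force: 0.0
time_s: 2.98
ee_pos: [0.5384, -0.0534, 0.1315]
tcp_rot: [-180.0, 0.1, -170.7]
contact_force: [0.1, -0.4, 0.1]
opening: -0.004
gripper_force: 0.0
time_s: 3.4
ee_pos: [0.5381, -0.0384, 0.2676]
tcp_rot: [-179.8, 0.6, -170.7]
contact_force: [1.7, 0.3, 0.2]
opening: -0.004
gripper_force: 0.0
[ 0.5426086  -0.07290932  0.15357273] keeper 1.0523747357190354
ROW [  55.8 -338.     5.8] turn 0.001 dist 342.6
```

```bash
python3 -m handwheel '[[56,-338,6,1.5],[56,-338,6,1.5],[56,-338,6,1.5],[56,-338,6,1.5],[56,-338,6,1.5],[56,-338,6,1.5],[56,-338,6,1.5],[56,-338,6,1.5],[56,-338,6,1.5],[56,-338,6,1.5]]' -0.05; python3 -m handwheel '[[0,0,0,0.28],[0,0,0,0.28],[0,0,0,0.28]]'; python3 - <<'E'
from m import *
im,d,K,M=look("wrist"); np.savez("w2.npz",im=im,d=d,K=K,M=M); cv2.imwrite("pics/w2.png",im); P=cloud(d,K,M)
for nm,lo,hi in(("orange",(5,130,100),(16,255,255)),("blue",(105,120,80),(125,255,255)),("green",(50,90,50),(78,255,255))):
    b,m=blob(im,lo,hi,None,60)
    for a,c in b[:3]: print(nm,a,c.round(),P[int(c[1]),int(c[0])].round(4))
E
```

```text
time_s: 4.28
ee_pos: [0.5328, -0.3841, 0.2521]
tcp_rot: [-179.9, -0.1, 117.1]
contact_force: [0.3, 0.3, -0.7]
opening: 0.521
gripper_force: 0.0
time_s: 4.53
ee_pos: [0.5332, -0.3806, 0.2523]
tcp_rot: [-179.9, -0.1, 101.2]
contact_force: [-0.7, -0.1, -0.4]
opening: 0.524
gripper_force: 0.0
orange 1537 [294.  60.] [ 0.5204 -0.2686  0.0909]
orange 1115 [282. 154.] [ 0.5281 -0.3577  0.0456]
orange 334 [286. 188.] [ 0.5351 -0.3778  0.1155]
blue 526 [ 82. 314.] [ 0.3292 -0.5875  0.0752]
blue 265 [285. 128.] [ 0.5247 -0.3258  0.0992]
blue 169 [240. 347.] [ 0.5218 -0.605   0.0677]
green 1947 [445.  60.] [ 0.6401 -0.2467  0.1146]
green 300 [285.  64.] [ 0.5141 -0.2731  0.0907]
```

View pics/w2.png

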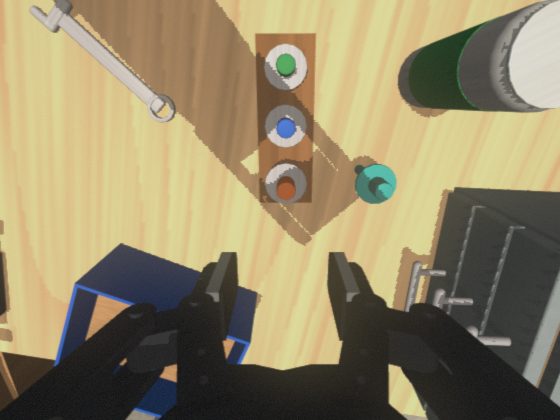

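The wrist view shows the knobs in line: orange (286,188), blue (285,128), green (286,65). The turquoise decoy is at (376,184), clear of the part-open fingers. Next I descend on the pin.

```bash
python3 -m handwheel '[[-1,2,40,0],[-1,2,80,0],[-1,2,120,0],[-1,2,150,0],[-1,2,163,0],[-1,2,163,0],[-1,2,163,0],[-1,2,163,0]]'; python3 -m handwheel '[[0,0,0,0],[0,0,0,0],[0,0,0,0],[0,0,0,0],[0,0,0,0],[0,0,0,0]]' 1 50;  python3 -m handwheel '[[0,0,-8,0],[0,0,-20,0],[0,0,-40,0],[0,0,-80,0],[0,0,-100,0],[0,0,-100,0],[0,0,-100,0]]'; python3 - <<'E'
from m import *
go(.5305,.0027,.230,101.2)
E
```

```text
time_s: 5.25
ee_pos: [0.5373, -0.3828, 0.0934]
tcp_rot: [179.9, 0.1, 101.7]
contact_force: [-0.1, 1.0, 0.8]
opening: 0.527
gripper_force: 0.0
time_s: 5.75
ee_pos: [0.5372, -0.3829, 0.0936]
tcp_rot: [179.9, 0.1, 101.6]
contact_force: [-1.5, -0.4, 6.5]
opening: 0.187
gripper_force: 48.8
time_s: 6.33
ee_pos: [0.5367, -0.3825, 0.1938]
tcp_rot: [179.9, 0.1, 101.6]
contact_force: [-0.0, 1.0, -1.7]
opening: 0.189
gripper_force: 49.1
ROW [378.5  71.7 -37. ] turn 0.008 dist 387.0
```

```bash
python3 -m handwheel '[[0,0,-67,0],[30,6,-67,0],[70,13,-67,0],[110,21,-67,0],[150,28,-67,0],[190,36,-67,0],[230,44,-67,0],[270,51,-67,0],[310,59,-67,0],[340,65,-67,0]]'; python3 -m handwheel '[[38,7,0,0],[38,7,0,0],[38,7,0,0],[38,7,0,0]]'; python3 - <<'E'
from m import *
im,d,K,M=look("scene"); cv2.imwrite("pics/s2.png",cv2.resize(im[60:270,180:460],None,fx=2.8,fy=2.8,interpolation=cv2.INTER_CUBIC)); np.savez("s2.npz",im=im,d=d,K=K,M=M)
im,d,K,M=look("wrist"); np.savez("w3.npz",im=im,d=d,K=K,M=M); cv2.imwrite("pics/w3.png",im)
s=observe();print(s["ee_pos"],s["tcp_rot"])
E
```

```text
time_s: 7.17
ee_pos: [0.5294, -0.0331, 0.2571]
tcp_rot: [-179.8, -0.1, 101.7]
contact_force: [1.1, 0.3, -0.9]
opening: 0.188
gripper_force: 49.2
time_s: 7.5
ee_pos: [0.5297, 0.0026, 0.2576]
tcp_rot: [-179.9, -0.0, 101.7]
contact_force: [0.1, 0.3, -1.1]
opening: 0.188
gripper_force: 49.2
[0.53008066 0.00164004 0.25788173] [-1.79924360e+02 -7.28961691e-04  1.01563886e+02]
```

View pics/s2.png

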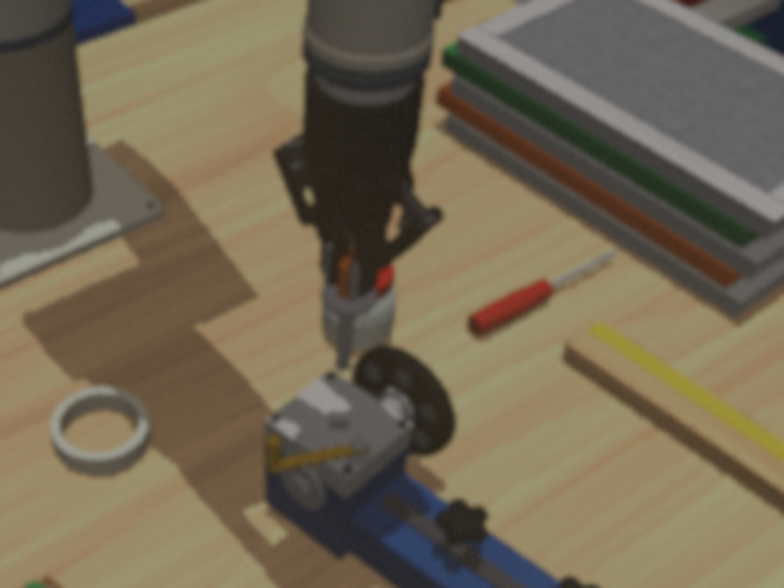

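View pics/w3.png

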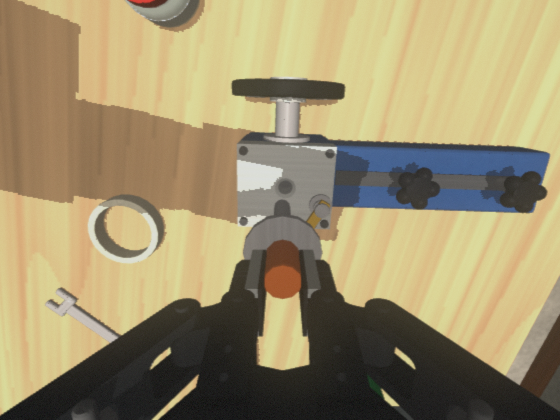

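The scene view shows the pin hanging upright over the block. In the wrist view the bore is at (286,187) and the pin tip at about (283,203).

```bash
python3 - <<'E'
from m import *
f=np.load("w3.npz");im,d,K,M=[f[k] for k in("im","d","K","M")]
P=cloud(d,K,M)
print("bore",ray(K,M,286,187,.112), "bolts mean",np.mean([ray(K,M,*p,.112) for p in((242.5,151),(330,154),(243,221),(324,224))],0))
for v in range(196,216,2): print(v,[P[v,u].round(4).tolist() for u in (279,283,287)])
z=P[...,2]
k=np.zeros(d.shape,bool);k[196:216,270:298]=1
sh=k&(z>.15)&(z<.27); v,u=np.nonzero(sh); 
for r in range(200,216,2): print(r,u[v==r].min() if (v==r).any() else None,u[v==r].max() if (v==r).any() else None)
c=(z>.238)&(z<.256)&(np.mgrid[:420,:560][0]<290)&(np.mgrid[:420,:560][0]>205)&(abs(np.mgrid[:420,:560][1]-283)<45)
v,u=np.nonzero(c); print("collar px",u.min(),u.max(),v.min(),v.max(),P[c].mean(0),P[c].min(0),P[c].max(0))
a=np.array([(u.min()+u.max())/2,v.min()])
print("collar front edge",ray(K,M,a[0],a[1],.2475)) 
f=np.load("s2.npz");im,d,K,M=[f[k] for k in("im","d","K","M")]
x,y=180+344/2.8,60+367/2.8
print("scene tip",ray(K,M,x,y,.169), "bore scene",ray(K,M,180+340/2.8,60+422/2.8,.112))
E
```

```text
bore [0.5331482  0.00335382 0.112     ] bolts mean [0.53246381 0.00148744 0.112     ]
196 [[0.5284, -0.0063, 0.1132], [0.5322, -0.0059, 0.1118], [0.5358, -0.0047, 0.1135]]
198 [[0.5288, -0.0081, 0.1135], [0.5325, -0.0073, 0.1139], [0.5362, -0.0067, 0.1131]]
200 [[0.526, 0.0091, 0.1754], [0.5288, 0.0101, 0.177], [0.5366, -0.0086, 0.1132]]
202 [[0.526, 0.009, 0.1801], [0.5288, 0.01, 0.1813], [0.5321, 0.0091, 0.1766]]
204 [[0.5261, 0.0092, 0.1852], [0.5288, 0.0102, 0.1866], [0.5319, 0.0093, 0.1819]]
206 [[0.5262, 0.0086, 0.1881], [0.5289, 0.0097, 0.1897], [0.5318, 0.0096, 0.1874]]
208 [[0.5261, 0.0095, 0.1951], [0.5289, 0.0098, 0.1944], [0.5317, 0.0097, 0.1922]]
210 [[0.5262, 0.0092, 0.1984], [0.5288, 0.0102, 0.1997], [0.5317, 0.0095, 0.1961]]
212 [[0.5263, 0.0091, 0.2021], [0.5289, 0.0096, 0.202], [0.5317, 0.0095, 0.2]]
214 [[0.5238, 0.0237, 0.2468], [0.5257, 0.0248, 0.2486], [0.5279, 0.0244, 0.2465]]
200 278 286
202 276 288
204 275 289
206 275 289
208 274 290
210 274 290
212 274 290
214 274 290
collar px 243 322 214 259 [0.52747813 0.01445204 0.25121064] [ 0.5090505  -0.00341094  0.24631488] [0.55000508 0.0250149  0.25585819]
collar front edge [0.52554711 0.02432394 0.2475    ]
scene tip [0.52711677 0.00950026 0.169     ] bore scene [0.53256788 0.00518556 0.112     ]
```

```bash
python3 -m handwheel '[[-2,2,20,0],[-2,2,40,0],[-2,2,48,0],[-2,2,48,0],[-2,2,48,0],[-2,2,48,0]]'; cat > fit.py <<'E'
from m import *
im,d,K,M=look("wrist"); P=cloud(d,K,M); z=P[...,2]
s=observe();print(s["ee_pos"],s["tcp_rot"])
hx=M[:3,2].copy();hx[2]=0;hx/=np.linalg.norm(hx)
k=np.zeros(d.shape,bool);k[150:240,255:315]=1
for h in(.124,.130,.136,.142):
    q=P[k&(abs(z-h)<.003)]; 
    if len(q)>5:
        lat=np.array([-hx[1],hx[0]]); o=q[:,:2]@lat; mid=(o.min()+o.max())/2
        f=np.percentile(q[:,:2]@hx[:2],5); r=6
        print(h,len(q),"axis",(mid*lat+(f+r)*hx[:2]).round(4),"w",np.ptp(o).round(4))
t=k&(z<.105)&(z>.03); v,u=np.nonzero(t); print("hole px",len(u),u.mean() if len(u) else 0,v.mean() if len(u) else 0)
cv2.imwrite("pics/w4.png",cv2.resize(im[130:280,210:360],None,fx=4,fy=4,interpolation=cv2.INTER_CUBIC)); np.savez("w4.npz",im=im,d=d,K=K,M=M)
E
python3 fit.py
```

```text
time_s: 8.1
ee_pos: [0.5334, 0.0006, 0.2113]
tcp_rot: [179.9, 0.0, 101.6]
contact_force: [-0.2, 0.3, -0.5]
opening: 0.184
gripper_force: 49.2
[0.53352374 0.0008033  0.21152952] [1.79905778e+02 2.27060727e-02 1.01601686e+02]
0.13 33 axis [ 1.7664 -5.8629] w 0.0112
0.136 38 axis [ 1.7667 -5.8627] w 0.0118
0.142 46 axis [ 1.7667 -5.8628] w 0.0114
hole px 112 280.9017857142857 196.5
```

View pics/w4.png

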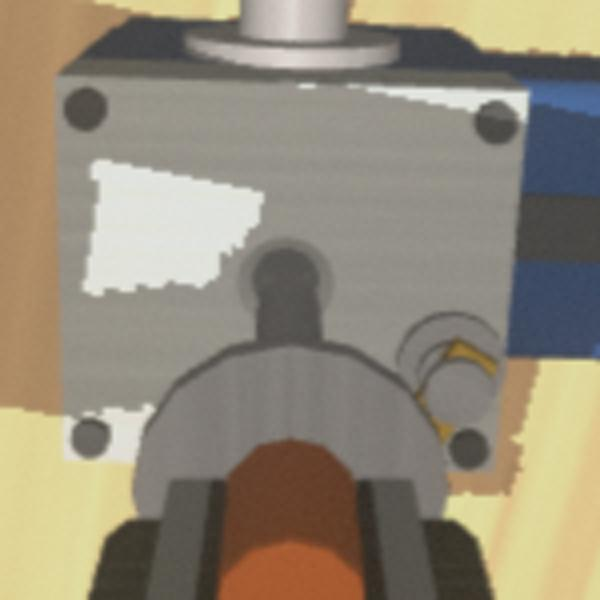

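The close view shows the bore (chamfer ring) centred at zoom (286,281), with the shank just in front of it at column 289.

```bash
sed -i 's/r=6$/r=.006/' fit.py; python3 - <<'E'
import re
from m import *
f=np.load("w4.npz");im,d,K,M=[f[k] for k in("im","d","K","M")]
look=None
print("bore",ray(K,M,281.1,199.9,.112))
hx=M[:3,2].copy();hx[2]=0;hx/=np.linalg.norm(hx);print("axis",np.array([1.7667,-5.8628])-5.994*hx[:2])
print("bolts",np.mean([ray(K,M,210+(a+.5)/4-.5,130+(b+.5)/4-.5,.112) for a,b in((86,109),(497,122),(91,438),(468,448))],0))
P=cloud(d,K,M);z=P[...,2]
t=np.zeros(d.shape,bool);t[185:225,265:300]=1
for r in range(190,216,2): print(r,P[r,277:288:2,2].round(3))
E
```

```text
bore [0.53225941 0.00291367 0.112     ]
axis [0.53293827 0.00285154]
bolts [0.53240681 0.00187588 0.112     ]
190 [0.112 0.113 0.112 0.112 0.113 0.113]
192 [0.11  0.062 0.062 0.06  0.111 0.111]
194 [0.069 0.068 0.067 0.069 0.066 0.067]
196 [0.075 0.074 0.076 0.075 0.074 0.074]
198 [0.081 0.081 0.082 0.081 0.081 0.093]
200 [0.093 0.129 0.131 0.131 0.129 0.097]
202 [0.131 0.134 0.135 0.135 0.134 0.131]
204 [0.136 0.139 0.14  0.14  0.138 0.134]
206 [0.142 0.143 0.145 0.144 0.143 0.141]
208 [0.145 0.147 0.148 0.148 0.147 0.145]
210 [0.151 0.151 0.152 0.152 0.152 0.149]
212 [0.154 0.155 0.156 0.158 0.155 0.154]
214 [0.158 0.202 0.202 0.203 0.202 0.2  ]
```

```bash
python3 -m handwheel '[[-0.2,-0.6,5,0],[-0.2,-0.6,10,0],[-0.2,-0.6,14,0],[-0.2,-0.6,17,0],[-0.2,-0.6,20,0],[-0.2,-0.6,20,0]]'; python3 fit.py
```

```text
time_s: 8.65
ee_pos: [0.532, 0.0009, 0.1898]
tcp_rot: [-180.0, -0.0, 101.6]
contact_force: [0.3, -0.7, -1.5]
opening: 0.19
gripper_force: 49.1
[0.53211453 0.00089322 0.19010849] [-1.79965909e+02 -7.35912715e-03  1.01638360e+02]
0.124 44 axis [0.5315 0.003 ] w 0.0113
0.13 48 axis [0.5319 0.0028] w 0.0103
0.136 22 axis [0.5315 0.003 ] w 0.008
hole px 271 287.0516605166052 153.929889298893
```

```bash
python3 -m handwheel '[[0,0,4,0],[0,0,8,0],[0,0,11,0],[0,0,13,0],[0,0,13,0]]'; python3 -m handwheel '[[0,0,0,0],[0,0,0,0],[0,0,0,0],[0,0,0,0]]' -0.1;  python3 -m handwheel '[[0,0,-20,0],[0,0,-50,0],[0,0,-70,0],[0,0,-70,0]]'; python3 - <<'E'
from m import *
im,d,K,M=look("wrist"); P=cloud(d,K,M); 
b,m=blob(im,(3,130,80),(16,255,255),(230,150,340,330),60); q=P[m>0];q=q[q[:,2]>.15];print("knob",q.mean(0),q[:,2].max())
im,d,K,M=look("scene"); cv2.imwrite("pics/s3.png",cv2.resize(im[100:270,220:420],None,fx=3,fy=3,interpolation=cv2.INTER_CUBIC))
A=R.from_euler('z',9.3,degrees=True).as_matrix()[:2,:2]
t=np.array([.5322,.0027])+A@[.0,.088];print(t);go(*t,.205,189.3);go(*t,.099,189.3)
E
```

```text
time_s: 9.12
ee_pos: [0.5321, 0.0008, 0.177]
tcp_rot: [-180.0, -0.0, 101.6]
contact_force: [-0.0, -0.3, -0.9]
opening: 0.186
gripper_force: 49.1
time_s: 9.45
ee_pos: [0.5324, 0.0008, 0.1777]
tcp_rot: [180.0, 0.0, 101.6]
contact_force: [0.2, 0.3, -0.9]
opening: 0.55
gripper_force: 0.0
time_s: 9.78
ee_pos: [0.5348, 0.0008, 0.2519]
tcp_rot: [179.6, 0.1, 101.6]
contact_force: [1.2, 0.4, 0.3]
opening: 0.551
gripper_force: 0.0
knob [0.53715865 0.00460856 0.19501032] 0.3957659789803767
[0.51797886 0.0895433 ]
ROW [89.9  3.4 43.3] turn -1.53 dist 99.8
ROW [ 89.9   3.2 149.3] turn -1.53 dist 174.3
```

View pics/s3.png

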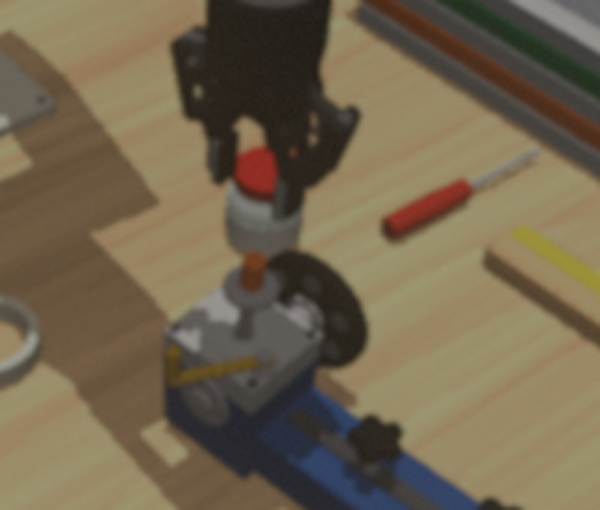

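The scene view shows the pin standing upright in the bore with the gripper clear. Next is the wheel: I'll pinch it on the +x side and lead it towards −x.

```bash
python3 - <<'E'
from m import *
A=R.from_euler('z',9.3,degrees=True).as_matrix()[:2,:2]
t=np.array([.5322,.0027])+A@[.031,.088];print(t);go(*t,.24,189.3)
E
```

```text
[0.54857139 0.09455302]
ROW [88.6 34.5  8.3] turn -1.53 dist 95.4
```

```bash
python3 -m handwheel '[[30,12,0,-0.12],[60,24,5,-0.25],[89,34,8,-0.37],[89,34,8,-0.75],[89,34,8,-1.53],[89,34,8,-1.53],[89,34,8,-1.53],[89,34,8,-1.53],[89,34,8,-1.53],[89,34,8,-1.53]]' -0.05; python3 -m handwheel '[[0,0,0,-0.36],[0,0,0,-0.36],[0,0,0,-0.36],[0,0,0,-0.36]]'; python3 - <<'E'
from m import *
A=R.from_euler('z',9.3,degrees=True).as_matrix()[:2,:2]; b=np.array([.5322,.0027])
im,d,K,M=look("wrist"); P=cloud(d,K,M); np.savez("w5.npz",im=im,d=d,K=K,M=M)
q=P[(P[...,2]>.07)&(P[...,2]<.130)]; l=(q[:,:2]-b)@A; k=(l[:,1]>.07)&(l[:,1]<.11)&(abs(l[:,0])<.06)
l,q=l[k],q[k]; h=q[:,2]
print(len(l),"y range",np.percentile(l[:,1],[1,5,50,95,99]),"zmax",np.percentile(h,98))
for x in(-.04,-.02,0,.02): 
    s=abs(l[:,0]-x)<.008; print(x,s.sum(),np.percentile(l[s,1],[5,50,95]) if s.any() else 0)
t=b+A@[.031,.088];go(*t,.086,189.3)
E
```

```text
time_s: 10.72
ee_pos: [0.5466, 0.0947, 0.2379]
tcp_rot: [-180.0, -0.2, 173.3]
contact_force: [0.2, -0.5, 0.4]
opening: 0.525
gripper_force: 0.0
time_s: 11.05
ee_pos: [0.5467, 0.0947, 0.238]
tcp_rot: [180.0, -0.1, -166.2]
contact_force: [-0.5, 0.1, -0.2]
opening: 0.525
gripper_force: 0.0
2331 y range [0.07091319 0.07439032 0.08711625 0.09497793 0.09869781] zmax 0.12451751800164627
-0.04 354 [0.08146588 0.08771161 0.09434691]
-0.02 418 [0.07898947 0.08753687 0.09718944]
0 573 [0.07159544 0.08482526 0.09771289]
0.02 282 [0.08148547 0.08812399 0.09480733]
ROW [ -2.   -0.6 152.2] turn 0.073 dist 152.2
```

```bash
python3 -m handwheel '[[-2,-0.6,40,0.073],[-2,-0.6,80,0.073],[-2,-0.6,115,0.073],[-2,-0.6,140,0.073],[-2,-0.6,152,0.073],[-2,-0.6,152,0.073],[-2,-0.6,152,0.073]]'; python3 -m handwheel '[[0,0,0,0],[0,0,0,0],[0,0,0,0],[0,0,0,0],[0,0,0,0]]' 1 25
```

```text
time_s: 11.68
ee_pos: [0.5497, 0.0948, 0.0874]
tcp_rot: [180.0, -0.0, -170.7]
contact_force: [0.9, 0.4, 1.0]
opening: 0.528
gripper_force: 0.0
time_s: 12.1
ee_pos: [0.5509, 0.0958, 0.0894]
tcp_rot: [179.9, 0.2, -170.6]
contact_force: [-0.2, 5.5, 2.6]
opening: 0.157
gripper_force: 30.5
```

```bash
python3 -m handwheel '[[0.8,0,-0.7,0],[1.6,0,-1.3,0],[2.5,0,-1.9,0],[3.3,0,-2.6,0],[4.2,0,-3.1,0],[5.1,0,-3.7,0],[6.0,0,-4.3,0],[6.9,0,-4.8,0],[7.8,0,-5.3,0],[8.7,0,-5.8,0]]'; python3 - <<'E'
import numpy as np
for a in np.arange(27.5,-48,-12.5):
    t=np.radians(a-1.25*np.arange(1,11)); a0=np.radians(a)
    print(a,' '.join(f"{48*(np.sin(a0)-np.sin(x)):.1f},{48*(np.cos(a0)-np.cos(x)):.1f}" for x in t))
E
```

```text
time_s: 12.93
ee_pos: [0.5434, 0.0945, 0.0948]
tcp_rot: [179.9, 0.3, -170.6]
contact_force: [4.2, 5.9, -6.5]
opening: 0.159
gripper_force: 28.7
27.5 0.9,-0.5 1.9,-0.9 2.8,-1.4 3.8,-1.8 4.8,-2.2 5.7,-2.5 6.7,-2.9 7.7,-3.2 8.7,-3.5 9.7,-3.8
15.0 1.0,-0.3 2.0,-0.5 3.1,-0.7 4.1,-0.9 5.1,-1.1 6.2,-1.2 7.2,-1.4 8.2,-1.5 9.3,-1.5 10.3,-1.6
2.5 1.0,-0.0 2.1,-0.0 3.1,-0.0 4.2,0.0 5.2,0.1 6.3,0.1 7.3,0.2 8.4,0.4 9.4,0.5 10.4,0.7
-10.0 1.0,0.2 2.1,0.4 3.1,0.6 4.1,0.9 5.1,1.2 6.1,1.5 7.1,1.8 8.1,2.2 9.1,2.5 10.0,2.9
-22.5 1.0,0.4 1.9,0.8 2.9,1.3 3.8,1.8 4.7,2.3 5.6,2.8 6.5,3.3 7.4,3.9 8.3,4.4 9.2,5.0
-35.0 0.9,0.6 1.7,1.2 2.5,1.9 3.3,2.5 4.1,3.2 4.9,3.9 5.7,4.6 6.4,5.4 7.1,6.1 7.9,6.9
-47.5 0.7,0.8 1.4,1.6 2.0,2.4 2.7,3.2 3.3,4.0 3.9,4.9 4.5,5.8 5.1,6.6 5.6,7.5 6.2,8.4
```

```bash
python3 -m handwheel '[[0.9,0,-0.5,0],[1.9,0,-0.9,0],[2.8,0,-1.4,0],[3.8,0,-1.8,0],[4.8,0,-2.2,0],[5.7,0,-2.5,0],[6.7,0,-2.9,0],[7.7,0,-3.2,0],[8.7,0,-3.5,0],[9.7,0,-3.8,0]]'; cat > knob.py <<'E'
from m import *
im,d,K,M=look("scene"); P=cloud(d,K,M)
b,m=blob(im,(3,110,80),(17,255,255),(280,150,340,230),8)
for a,c in b[:2]: print("knob",a,c.round(1),"ztop",np.percentile(P[int(c[1])-3:int(c[1])+4,int(c[0])-1:int(c[0])+2,2],[5,50,95]).round(3))
E
python3 knob.py
```

```text
time_s: 13.77
ee_pos: [0.5345, 0.0931, 0.0989]
tcp_rot: [179.9, 0.4, -170.6]
contact_force: [5.3, 6.5, -3.7]
opening: 0.153
gripper_force: 28.5
knob 222 [308.2 156.4] ztop [0.08  0.082 0.084]
knob 65 [305.2 187.7] ztop [0.01  0.195 0.196]
```

```bash
python3 -m handwheel '[[1,0,-0.3,0],[2,0,-0.5,0],[3.1,0,-0.7,0],[4.1,0,-0.9,0],[5.1,0,-1.1,0],[6.2,0,-1.2,0],[7.2,0,-1.4,0],[8.2,0,-1.5,0],[9.3,0,-1.5,0],[10.3,0,-1.6,0]]'; python3 knob.py
```

```text
time_s: 14.65
ee_pos: [0.5254, 0.0915, 0.1012]
tcp_rot: [180.0, 0.6, -170.6]
contact_force: [5.3, 7.4, -0.5]
opening: 0.159
gripper_force: 28.8
knob 223 [307.4 156.6] ztop [0.08  0.081 0.085]
knob 75 [301.8 201.4] ztop [0.145 0.154 0.155]
```

```bash
python3 -m handwheel '[[1,0,0,0],[2.1,0,0,0],[3.1,0,0,0],[4.2,0,0,0],[5.2,0,0.1,0],[6.3,0,0.1,0]]'; python3 knob.py
```

```text
time_s: 15.2
ee_pos: [0.5199, 0.0906, 0.1015]
tcp_rot: [180.0, 0.6, -170.6]
contact_force: [5.9, 6.8, 3.0]
opening: 0.157
gripper_force: 29.4
knob 219 [306.9 156.7] ztop [0.079 0.081 0.084]
knob 75 [301.7 201.6] ztop [0.147 0.152 0.155]
```

The pin dropped to about 8 mm short of home. I'll ease the wheel back a touch, release, and go push the pin.

```bash
python3 -m handwheel '[[-1,0,0,0],[-2,0,0,0],[-2.5,0,0,0],[-2.5,0,0,0]]'; python3 -m handwheel '[[0,0,0,0],[0,0,0,0],[0,0,0,0],[0,0,0,0]]' -0.05;  python3 -m handwheel '[[0,0,-40,0],[0,0,-80,0],[0,0,-110,0],[0,0,-110,0],[0,0,-110,0]]'; python3 - <<'E'
from m import *
im,d,K,M=look("wrist"); P=cloud(d,K,M)
b,m=blob(im,(3,110,60),(17,255,255),(0,100,300,400),60); q=P[m>0]; q=q[(q[:,2]>.148)&(q[:,2]<.16)&(q[:,1]<.04)]; print(len(q),q.mean(0),q.min(0),q.max(0))
go(.5322,.0027,.20,189.3)
E
python3 knob.py
```

```text
time_s: 15.58
ee_pos: [0.5202, 0.0906, 0.1015]
tcp_rot: [180.0, 0.4, -170.6]
contact_force: [-0.4, 5.2, 11.1]
opening: 0.157
gripper_force: 30.6
time_s: 15.92
ee_pos: [0.5176, 0.0893, 0.0988]
tcp_rot: [-180.0, 0.0, -170.6]
contact_force: [0.4, 0.1, 0.1]
opening: 0.525
gripper_force: 0.0
time_s: 16.33
ee_pos: [0.5187, 0.0895, 0.2104]
tcp_rot: [-180.0, 0.2, -170.6]
contact_force: [0.4, 0.4, -0.5]
opening: 0.524
gripper_force: 0.0
559 [0.53193619 0.00349051 0.15383377] [ 0.52439015 -0.00559589  0.14800261] [0.5416928  0.01155653 0.15659775]
ROW [ -0.3 -87.8   8.8] turn 0.002 dist 88.3
knob 259 [307.4 156.9] ztop [0.08  0.082 0.084]
knob 67 [301.7 202. ] ztop [0.142 0.15  0.156]
```

```bash
python3 -m handwheel '[[0,-40,0,0],[0,-80,0,0],[0,-87.5,0,0],[0,-87.5,30,0],[0,-87.5,44,0],[0,-87.5,44,0],[0,-87.5,44,0],[0,-87.5,44,0]]' 1 30; python3 -m handwheel '[[0,0,3,0],[0,0,6,0],[0,0,9,0],[0,0,11,0],[0,0,13,0],[0,0,14,0]]'; python3 -m handwheel '[[0,0,1.5,0],[0,0,3,0],[0,0,4.5,0],[0,0,6,0]]'; python3 knob.py
```

```text
time_s: 17.1
ee_pos: [0.5319, 0.0033, 0.1645]
tcp_rot: [180.0, -0.0, -170.6]
contact_force: [0.8, 0.5, 0.2]
opening: 0.003
gripper_force: 0.0
time_s: 17.6
ee_pos: [0.5324, 0.0032, 0.1514]
tcp_rot: [-180.0, 0.1, -170.6]
contact_force: [-2.8, 0.7, 12.3]
opening: 0.003
gripper_force: 6.3
time_s: 17.93
ee_pos: [0.5323, 0.0032, 0.1454]
tcp_rot: [-180.0, 0.1, -170.6]
contact_force: [-5.6, 2.6, 23.9]
opening: -0.005
gripper_force: 12.1
knob 31 [301.2 206.1] ztop [0.129 0.139 0.148]
```

```bash
python3 -m handwheel '[[0,0,1,0],[0,0,1,0],[0,0,1,0]]'; python3 -m handwheel '[[0,0,-30,0],[0,0,-60,0],[0,0,-60,0],[0,0,-60,0]]'; python3 - <<'E'
from m import *
im,d,K,M=look("wrist"); P=cloud(d,K,M); z=P[...,2]; np.savez("w6.npz",im=im,d=d,K=K,M=M)
r=np.hypot(P[...,0]-.5322,P[...,1]-.0027)
for a,b in((0,.007),(.011,.019),(.024,.03)):
    k=(r>a)&(r<b)&(z<.17)&(z>.09); print(a,k.sum(),np.percentile(z[k],[10,50,90]).round(4))
b,m=blob(im,(18,110,60),(35,255,255),(80,100,400,330),40)
q=P[m>0]; q=q[(q[:,2]>.1)&(q[:,2]<.17)]; p=q[q[:,2]>.148].mean(0)
A=R.from_euler('z',9.3,degrees=True).as_matrix()[:2,:2]; bo=np.array([.5322,.0027])
l=A.T@(p[:2]-bo); v=np.array([.034,-.0165])-l; print("peg br",l,"angle",np.arctan2(v[1],v[0]))
t=bo+A@(l+[0,-.028]); go(*t,.190,189.3)
E
```

```text
time_s: 18.23
ee_pos: [0.532, 0.0033, 0.1452]
tcp_rot: [180.0, 0.0, -170.6]
contact_force: [-6.8, 0.3, 17.8]
opening: -0.002
gripper_force: 8.9
time_s: 18.57
ee_pos: [0.5332, 0.0031, 0.2053]
tcp_rot: [-180.0, 0.2, -170.6]
contact_force: [0.2, -0.6, 0.0]
opening: -0.003
gripper_force: 0.0
0 308 [0.1458 0.1467 0.1475]
0.011 948 [0.118  0.1188 0.1197]
0.024 1613 [0.1126 0.1135 0.1144]
peg br [-0.00209459 -0.07566338] angle 1.0229956072858528
ROW [   2.3 -104.1   14. ] turn 0.002 dist 105.1
```

The pin is home: the collar top is 5.3 mm above the block top. Next, the keeper.

```bash
python3 -m handwheel '[[2,-40,14,0],[2,-80,14,0],[2,-104,14,0],[2,-104,14,0],[2,-104,50,0],[2,-104,73,0],[2,-104,73,0],[2,-104,73,0],[2,-104,73,0]]'; python3 -m handwheel '[[1,4,0,0],[2,8,0,0],[8,13,0,0],[13,17,0,0],[18,22,0,0],[22,27.5,0,0],[25,33,0,0],[28,40,0,0],[30,46,0,0],[32,52,0,0]]';  python3 -m handwheel '[[1,3,0,0],[2,6,0,0],[2,9,0,0],[2,12,0,0],[2,14,0,0],[2,14,0,0]]'; cat > keep.py <<'E'
from m import *
im,d,K,M=look("wrist"); P=cloud(d,K,M); np.savez("w7.npz",im=im,d=d,K=K,M=M)
b,m=blob(im,(18,110,60),(35,255,255),(80,100,400,330),40)
q=P[m>0]; q=q[(q[:,2]>.1)&(q[:,2]<.17)&(abs(q[:,0]-.53)<.1)]; p=q[q[:,2]>.145].mean(0)
A=R.from_euler('z',9.3,degrees=True).as_matrix()[:2,:2]; bo=np.array([.5322,.0027])
l=A.T@(p[:2]-bo); v=np.array([.034,-.0165])-l; print(len(q),"peg br",l,"angle",np.arctan2(v[1],v[0])); print("tcp br",A.T@(observe()["ee_pos"][:2]-bo))
E
python3 keep.py
```

```text
time_s: 19.37
ee_pos: [0.5472, -0.0995, 0.1309]
tcp_rot: [180.0, -0.0, -170.6]
contact_force: [0.1, -0.0, 1.0]
opening: -0.001
gripper_force: 0.0
time_s: 20.2
ee_pos: [0.5068, -0.053, 0.1309]
tcp_rot: [-180.0, 0.0, -170.6]
contact_force: [-0.1, -1.0, 1.3]
opening: -0.0
gripper_force: 0.6
time_s: 20.7
ee_pos: [0.5026, -0.0399, 0.1305]
tcp_rot: [180.0, -0.0, -170.6]
contact_force: [-0.1, 0.4, -0.5]
opening: -0.005
gripper_force: 0.0
1088 peg br [-0.03838965 -0.01830015] angle 0.024862387201817472
tcp br [-0.03602105 -0.03742286]
```

```bash
python3 -m handwheel '[[0,1,0,0],[0,2,0,0],[0,3,0,0],[0,3,0,0]]'; python3 -m handwheel '[[0,0.7,0,0],[0,1.5,0,0],[0,1.5,0,0]]'; python3 keep.py
```

```text
time_s: 21.08
ee_pos: [0.5023, -0.038, 0.1306]
tcp_rot: [-179.9, 0.0, -170.6]
contact_force: [1.1, -5.7, -1.2]
opening: 0.0
gripper_force: 2.8
time_s: 21.33
ee_pos: [0.5023, -0.0377, 0.1307]
tcp_rot: [-179.8, 0.0, -170.5]
contact_force: [1.3, -12.6, -1.2]
opening: -0.003
gripper_force: 6.5
1017 peg br [-0.03855822 -0.01653868] angle 0.0005330580790320542
tcp br [-0.03602118 -0.03505899]
```

At the stop: reaction 12.6 N, angle about 0. I'll back off, rise clear and verify.

```bash
python3 -m handwheel '[[0,-6,0,0],[0,-14,0,0],[0,-20,-30,0],[0,-20,-70,0],[0,-20,-110,0],[0,-20,-120,0],[0,-20,-120,0],[0,-20,-120,0]]'; python3 keep.py; python3 - <<'E'
from m import *
f=np.load("w7.npz");im,d,K,M=[f[k] for k in("im","d","K","M")];P=cloud(d,K,M);z=P[...,2]
r=np.hypot(P[...,0]-.5322,P[...,1]-.0027); k=(r>.011)&(r<.019)&(z<.17)&(z>.09); print("collar",np.median(z[k])); k=(r>.024)&(r<.03)&(z>.09)&(z<.117); print(np.median(z[k]))
cv2.imwrite("pics/fin.png",im)
E
```

```text
time_s: 22.05
ee_pos: [0.5053, -0.0557, 0.2509]
tcp_rot: [-180.0, 0.1, -170.6]
contact_force: [0.0, -0.2, -0.8]
opening: -0.003
gripper_force: 0.0
789 peg br [-0.03723166 -0.01752395] angle 0.014373924347178513
tcp br [-0.03674466 -0.05300828]
collar 0.11915596105350218
0.11345089928186786
```

View pics/fin.png

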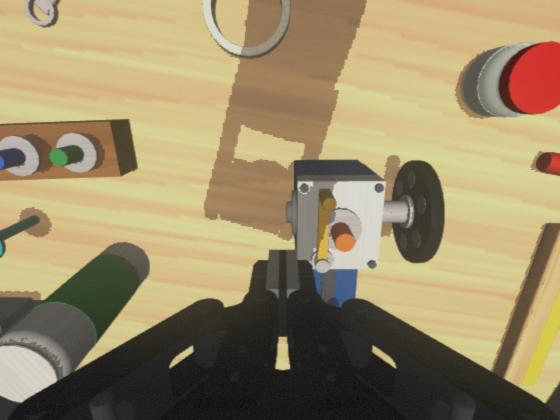

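The final view shows the pin seated (orange knob at (345,240)) with the keeper bar straight over its collar (peg at (327,203)). The short pins are still in the rack.

```bash
python3 -c "from plant import sign_off; print(sign_off())"
```

```text
the job is handed in; nothing more can be done
None
```

The job is handed in at about 22 s: the orange-knobbed pin dropped through the shaft and was pushed home, the keeper is swung over its collar to the stop, and no other object was touched.

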